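Washed canister back on the lazy susan

ROBOT

A 6-joint arm with a two-finger parallel gripper is mounted at the origin on the work surface. World frame = base frame: x ahead of the robot, y to its left, z up, the work surface at z = 0. Lengths are in mm, angles in rad, forces in N, time in s.
With the tool pointing down it reaches from about 275 to 750 mm from the base axis. Payload 10.2 kg.
Tool frame: the origin (TCP) lies at the very end of the fingers, on their centre line; the grasp point (between the pads) lies 19 mm behind it; x points along the fingers, y is the direction in which the jaws open and shut, and the axes are right-handed (so a half turn about x gives the same grasp; the last joint's range is limited). The gripper opens to 85 mm and grips with 20 to 120 N. Pads are 22 mm wide; open, the fingers measure 114 mm over their backs; the gripper's body (76 mm by 85 mm) begins 54 mm behind the grasp point. The pads swing forward as they close: fully open they stand 13 mm farther back than shut.
Start: joints at [0.903, 0.313, 1.498, -0, 1.331, -0.223], TCP at [225.909, 473.916, 231.294] pointing down, gripper open.
Joint ranges: [-2.94, 2.94], [-0.97, 2.17], [0.19, 2.56], [-1.23, 4.37], [0.02, 3.11], [-2.88, 2.88]. Speed limits (rad/s): [2.39, 2.39, 3.01, 3.14, 3.14, 3.14].

INTERFACE

Orientations are given as a unit quaternion [w, x, y, z].
In Python, from rig import ctrl, viewer, order gives the robot as it stands. The module is installed in compiled form; this text tells all that it offers.
- The arm moves only by the tool carry_out, never from a script. Its argument "deltas" is a list of rows, each a list of 7 numbers: the gripper command: -1 is fully open, 1 is shut, values between are in proportion, then the shift along the tool's x, y, z in mm, then the turn, a rotation vector about the tool's x, y, z in degrees. A call has exactly 5 rows; each row is the pose to reach, as a shift and turn from the pose commanded when the call began, along the tool's axes at that moment; what a row does not reach only later rows make up. A row lasts 1/8 s, in which the tool goes at most 62.5 mm and 10.7 degrees, less where a joint would pass 70% of its speed; a pose out of reach is approached as far as the arm can. A call with a gripper value outside its range is refused whole. The fingers move at their own pace and stop on an object; "newtons" is the grip in N (left out, the last holds). Time passes only in rows, so rows that repeat a pose let the fingers close, or fill a call up. It gives the time, the measured TCP pose, the force and the opening at its end, in the units of the state.
- ctrl.sense(): the state, without advancing time (a new reading comes with each control period).
- viewer.capture(name): name is "scene" or "top"; returns the picture (480x640x3 uint8, red, green, blue); there is no depth.
- viewer.calibration(name): a dict with "fx", "fy", "cx", "cy" (pixels), "xyz" and "attitude" of the camera in the world. Camera axes: x right, y down, z forward; pixel columns grow to the right and rows downward; lengths in mm; the calibration is good to about 2 mm. A picture is of the moment at which its call begins. calibration takes no time and is no camera call.
- order.finish_job(): hands the job in, once; it reports no verdict.
The state is a dict: "time_s": time; "joints": joint angles; "dq": joint speeds; "tau": joint torques, N m; "eef_pos": TCP position; "ee_rot": TCP orientation; "force": force on the tool from outside, world axes, zero at the start; "wrist_torque": the same for the moment, N m; "grip_width": opening from 0.0 (shut) to 1.0 (fully open).
Only numpy, scipy, OpenCV 4.12 (cv2) and the standard library are available. Lean on these libraries where they do the work, as an engineer would, in place of code of your own. Each camera call takes 0.05 s, during which the arm holds its last target. There are 200 camera calls.

TASK

The washed stainless canister is lying on the wire draining rack: stand it upright on the cork mat at its own empty place on the lazy susan, the one whose round groove has a short straight groove running out to the lip, with the canister's catch pointing outwards along that straight groove. The mats are not all equally thick and the lazy susan runs very freely, so lower the canister gently by feel and let go only when it rests on the mat, without pressing hard or turning the tray. Leave the mortar, the bowl, the orange scoop and the square tin where they are.

Things in the scene. Friction and masses are not known exactly. Their poses are not given: they have to be found in the camera images.
- canister: Plain steel cylinder, 64 mm across, 100 mm high, hinged lid flush and clipped shut; 0.25-0.5 kg, balanced half way up. Origin: centre of the foot. +z: axis, foot to lid; -x side: catch, standing out 10 mm, 55-92 mm above the foot; +x side: hinge, out 5 mm. Starts lying on the rack, catch up, lid end roughly towards the robot, axis 70 mm above the counter.
- catch (a point): Point near the tip of the canister's thumb tab, 40 mm from the canister's axis on its -x side and 90 mm above its foot.
- drainer: Low steel wire draining rack, fixed, 210 mm (its x) by 200 mm (its y), 43 mm high; the canister lies along its x in the middle channel between two 6 mm wires 36 mm apart. Origin: on the counter under its centre.
- tray_turn (a joint): Turn of the lazy susan's tray in rad: 0 at the start, positive anticlockwise from above, no stops. Very free (about 0.006 N m of friction): 0.1 N sideways at the canister's place sets it going, a push straight down or along a radius does not.
- turntable: Lazy susan's round wooden tray, 330 mm across. Origin: on its upright turning axis, 16 mm above the counter; its flat deck is 14 mm above that (30 mm above the counter), the lip rises 8 mm above the deck, inner face about 155 mm from the axis. z up; -x points from the axis to the canister's place.
- place (a point): Centre of the canister's place, on the deck: a round groove 84 mm across, 100 mm from the tray's axis, on the robot's side; only it has a straight groove out to the lip. Axes as turntable: -x points outwards along it. A loose round cork mat, 74 mm across, lies in it: either 4 or 14 mm thick, so feel for it. The other mat lies in the square groove opposite, another tin's place; leave that empty.
- place_out (a point): Point on the straight groove, 40 mm outside the centre of the place: the catch belongs above it.
- mortar: Wooden mortar, 88 mm across and 72 mm high with its pestle in it (to 115 mm), standing on the tray about 160 mm from the canister's place. Origin: centre of its foot.
- bowl: White ceramic bowl, 104 mm across and 48 mm high, on the tray about 160 mm from the canister's place on the other side. Origin: centre of its foot.
- scoop: Orange plastic scoop, 175 mm long, lying on the counter near the robot. Origin: under the back wall of its pan.
- tin: Square metal tin, 69 mm wide and 110 mm high, on the counter beyond and between rack and lazy susan. Origin: centre of its foot.
Things that resemble listed ones, but are neither listed nor needed, are in the scene too. What is shaped like the canister but pink or turquoise is not meant.

How it is judged (in metres and radians):
On the way:
1. the canister rests upright on its place while it is still held (horizontal distance between canister and place below 0.015 m and z of canister in the frame of place below 0.0175 m and angle between canister's own z axis and vertical below 0.12 rad and contact force between the fingers and canister above 1 N and contact force between turntable and anything else above 7.6 N), for 0.1 s.
At the end, for the whole second after the job is handed in: The canister stands at rest and upright (within 3.5 degrees) on its place's mat, foot within 10 mm of the centre of the place and 2 to 16.5 mm above the deck, catch outwards within 12 degrees of the straight groove; the tray is at rest, within 4 degrees of its start (horizontal distance between canister and place below 0.01 m and z of canister in the frame of place between 0.002 and 0.0165 m and angle between canister's own z axis and vertical below 0.06 rad and angle between the x axis of canister and the x axis of place, either way round below 0.22 rad and horizontal distance between catch and place_out below 0.025 m and value of joint tray_turn between -0.07 and 0.07 rad and velocity of joint tray_turn between -0.02 and 0.02 rad/s and linear speed of canister below 0.01 m/s); the robot touches nothing.
It fails at once if the tray is turned by more than 4 degrees (value of joint tray_turn above 0.07 rad or value of joint tray_turn below -0.07 rad).
It fails at once if the canister is pressed down hard, with some 20 N (the tray then carries over 27 N; mortar, bowl and mats weigh 7 N) (contact force between turntable and anything else above 27 N).
It fails at once if the canister is dropped (moves faster than 0.25 m/s while no finger touches it) (contact force between the fingers and canister below 0.05 N and linear speed of canister above 0.25 m/s).
It fails at once if the mortar, the bowl, the scoop or the tin is moved by more than 20 mm (distance of any of mortar, bowl, scoop, tin from where it was at the start of the episode above 0.02 m).
It also fails if it takes over 53 s, if anything falls off the work surface, if the arm or the gripper's body presses on something with over 40 N, if the wrist force passes 120 N, or if a joint passes its speed limit or range.

## Working session

There is one attempt and no reset: what is moved stays moved. The work goes in short steps, Python scripts to look and compute and a tool call to move; the robot and the scene stay as the last step left them, time stands still between calls to the robot, and variables do not carry over. Pictures are saved under pics/ and viewed, about 8 in all and at most 12, crops included, and the job is handed in when it is done.

Besides the shell and the picture viewer there is one more tool, called after "Emit:" as a command line: name --pt "numbers of a row" for each row, then --argument value for the rest. carry_out: Moves the arm, as the interface text tells. Its arguments: {"type":"object","properties":{"deltas":{"type":"array"},"newtons":{"type":"number"}},"required":["deltas"]}

```bash
mkdir -p pics; cat > h.py <<'E'
import numpy as np, cv2
from scipy.spatial.transform import Rotation as R
from rig import ctrl, viewer, order
def rot(q): return R.from_quat([q[1],q[2],q[3],q[0]]).as_matrix()
def ray(c,u,v):
    k=viewer.calibration(c); d=np.array([(u-k['cx'])/k['fx'],(v-k['cy'])/k['fy'],1.])
    return np.array(k['xyz'],float), rot(k['attitude'])@d
def onz(c,u,v,z):
    o,d=ray(c,u,v); return o+d*(z-o[2])/d[2]
def proj(c,p):
    k=viewer.calibration(c); q=rot(k['attitude']).T@(np.array(p,float)-k['xyz'])
    return k['fx']*q[0]/q[2]+k['cx'],k['fy']*q[1]/q[2]+k['cy']
def snap(c,n):
    im=viewer.capture(c); cv2.imwrite(f'pics/{n}.png',im[:,:,::-1]); return im
E
python3 - <<'E'
from h import *
for c in('scene','top'): snap(c,c+'0'); print(viewer.calibration(c))
print(ctrl.sense())
E
```

```text
{'fx': 573.385514116058, 'fy': 573.385514116058, 'cx': 318.78576415121444, 'cy': 235.50478670818848, 'xyz': array([1272.99830442,  187.72147075, 1086.60718239]), 'attitude': array([-0.18810284,  0.57563002,  0.75477842, -0.25214469])}
{'fx': 442.52384796986297, 'fy': 442.52384796986297, 'cx': 321.3293787021907, 'cy': 252.81273505808377, 'xyz': array([ 504.44918616,  -18.3324441 , 1013.03470888]), 'attitude': array([-0.04126839,  0.71598846, -0.69604872,  0.03425833])}
{'time_s': 0.1, 'joints': array([ 9.02617069e-01,  3.13370922e-01,  1.49834332e+00,  2.55752145e-05,
        1.33098588e+00, -2.23363367e-01]), 'dq': array([-1.28655470e-03, -1.72224682e-03, -3.19280303e-03, -7.23026669e-05,
        9.28453021e-04,  1.19069999e-04]), 'tau': array([ 3.00334090e-03, -4.12901509e+01, -2.60141838e+01, -1.72582295e-04,
        3.05559333e-03, -3.03758588e-05]), 'eef_pos': array([225.75184601, 473.74187594, 230.81083047]), 'ee_rot': array([ 0.68951281,  0.15562541,  0.68986629, -0.15632441]), 'force': array([ 0.16821152, -0.37326516,  0.00480028]), 'wrist_torque': array([-0.016456  ,  0.00922292,  0.01779844]), 'grip_width': 1.0031006931553057}
```

View pics/top0.png

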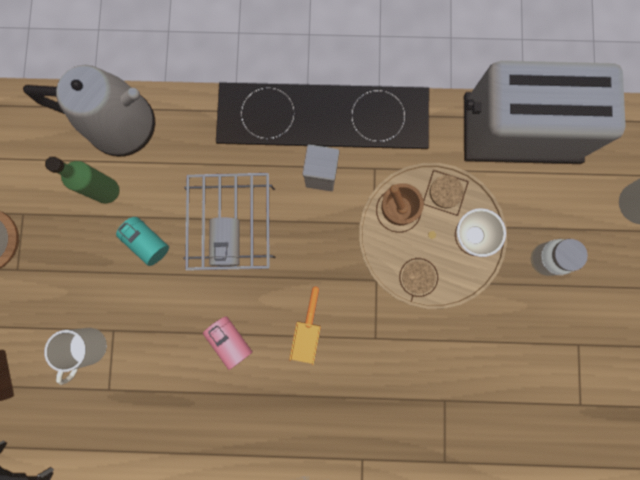

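View pics/scene0.png

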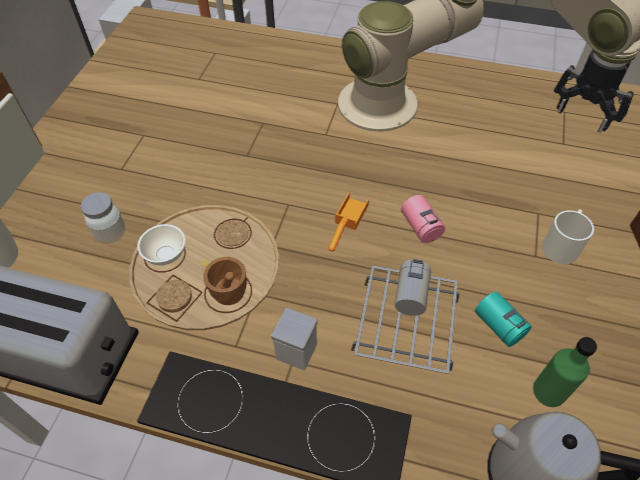

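The top view shows the canister on the rack at about (224,242) with its catch near (221,250). The round-groove place is at about (419,277), with its straight groove ending near (412,299). The scene view has the canister at (413,287) and the place at (233,233). Next I'll zoom in on these.

```bash
python3 - <<'E'
from h import *
t=cv2.imread('pics/top0.png'); s=cv2.imread('pics/scene0.png')
def crop(im,u,v,w,h,k): return cv2.resize(im[v:v+h,u:u+w],None,fx=k,fy=k,interpolation=cv2.INTER_CUBIC)
a=np.hstack([crop(t,180,205,100,75,4),crop(t,380,240,100,75,4)])
b=np.hstack([crop(s,370,245,100,75,4),crop(s,190,205,100,75,4)])
cv2.imwrite('pics/c1.png',np.vstack([a,b]))
E
```

```text
(no output)
```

View pics/c1.png

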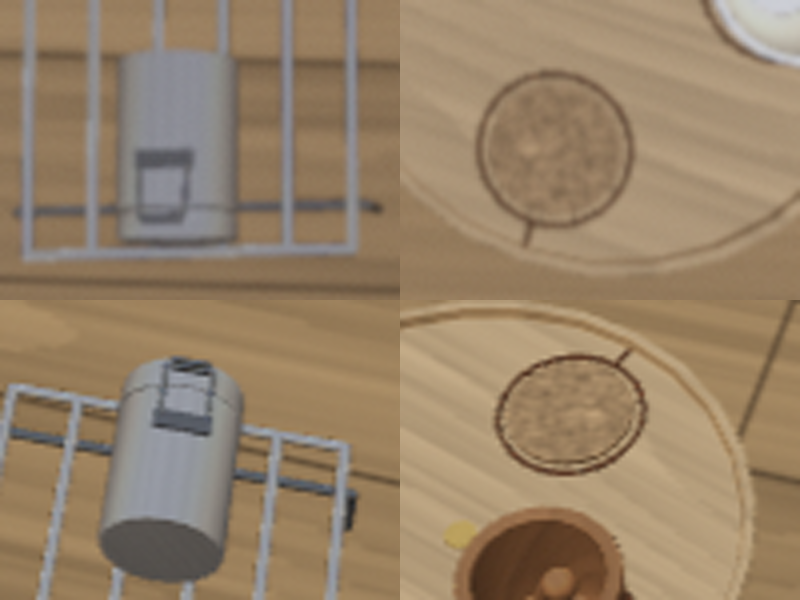

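```bash
python3 - <<'E'
from h import *
np.set_printoptions(precision=1,suppress=True)
im=cv2.imread('pics/top0.png'); hsv=cv2.cvtColor(im,cv2.COLOR_BGR2HSV)
# canister: grey blob opened to remove wires
m=((hsv[...,1]<60)).astype(np.uint8); m[:, :]=m; k=np.zeros_like(m); k[205:285,195:260]=1
m=cv2.morphologyEx(m*k,cv2.MORPH_OPEN,np.ones((7,7)))
c=max(cv2.findContours(m,0,1)[0],key=cv2.contourArea); print('can rect',cv2.minAreaRect(c),cv2.boundingRect(c))
for u,v in [(210,217.5),(239,217.5),(210,265),(239,265)]: print('can',onz('top',u,v,70))
print('can centre',onz('top',224.5,241.5,70))
# groove: dark pixels relative to deck
for cam,box,f in (('top',(395,255,50,44),'top0'),('scene',(208,213,50,40),'scene0')):
    g=cv2.cvtColor(cv2.imread(f'pics/{f}.png'),cv2.COLOR_BGR2GRAY); u,v,w,h=box
    s=g[v:v+h,u:u+w]; ys,xs=np.where(s<np.percentile(s,12)); P=np.array([onz(cam,a+u,b+v,30)[:2] for a,b in zip(xs,ys)])
    e=None; w_=np.ones(len(P),bool)
    for _ in range(8):
        A=np.c_[2*P,np.ones(len(P))]; s_=np.linalg.lstsq(A[w_],(P**2).sum(1)[w_],rcond=None)[0]
        rr=np.sqrt(s_[2]+s_[:2]@s_[:2]); w_=abs(np.hypot(*(P-s_[:2]).T)-rr)<5
    print(cam,'place',s_[:2],'r',rr,w_.sum(),len(P))
for u,v in [(412.6,295.5),(411.3,301.3)]: print('groove',onz('top',u,v,30))
for u,v in [(190+213/4,205+64/4),(190+232/4,205+50/4)]: print('groove s',onz('scene',u,v,30))
# tray outline: manual extremes on the outer rim top z~38
print('dot',onz('top',432,235.5,30)); 
for u,v in [(359.5,235),(506,235),(433,164),(433,306)]: print('rim',onz('top',u,v,38))
s=ctrl.sense(); print(rot(s['ee_rot']))
print([onz('top',u,v,30) for u,v in[(398,207),(480,232)]])
E
```

```text
can rect ((223.5, 243.0), (52.0, 29.0), 90.0) (209, 217, 30, 53)
can [675.7 235.8  70. ]
can [677.4 172.9  70. ]
can [572.6 230.1  70. ]
can [574.3 167.9  70. ]
can centre [624.2 201.6  70. ]
top place [ 561.8 -223.3] r 41.837921197384944 192 242
scene place [ 561.7 -222.7] r 41.80928295269393 178 238
groove [ 520.6 -211.2   30. ]
groove [ 507.8 -208.4   30. ]
groove s [ 522.1 -210.6   30. ]
groove s [ 509.3 -203.4   30. ]
dot [ 655.6 -253.6   30. ]
rim [651.1 -90.9  38. ]
rim [ 660.  -415.4   38. ]
rim [ 817.7 -253.6   38. ]
rim [ 498.9 -254.2   38. ]
[[-0.   0.4  0.9]
 [-0.   0.9 -0.4]
 [-1.  -0.  -0. ]]
[array([ 718.5, -177. ,   30. ]), array([ 666.5, -360.8,   30. ])]
```

```bash
cat >> h.py <<'E'
import json,os
np.set_printoptions(precision=2,suppress=True)
def mk(x,z):  # rotation from tool x and tool z directions
    x=np.array(x,float);x/=np.linalg.norm(x);z=np.array(z,float);z-=x*(x@z);z/=np.linalg.norm(z)
    return np.c_[x,np.cross(z,x),z]
def yaw(a): a=np.radians(a); return np.array([np.cos(a),np.sin(a),0])
RG=mk([0,0,-1],yaw(3)); RF=mk(yaw(-17.6),[0,0,-1])
def plan(p=None,Rt=None):
    s=ctrl.sense(); T=rot(s['ee_rot']); 
    with open('log.jsonl','a') as f: f.write(json.dumps([list(map(float,s['joints'])),list(map(float,s['eef_pos'])),T.tolist()])+'\n')
    print('t',s['time_s'],'q',s['joints'],'pos',s['eef_pos'],'F',s['force'],'M',s['wrist_torque'],'w',s['grip_width'])
    if p is not None: print('shift',T.T@(np.array(p,float)-s['eef_pos']))
    if Rt is not None: print('turn',np.degrees(R.from_matrix(T.T@Rt).as_rotvec()))
E
python3 -c "
from h import *
plan([606,201,170],RG)"
```

```text
t 0.1 q [ 0.9   0.31  1.5   0.    1.33 -0.22] pos [225.75 473.74 230.81] F [ 0.17 -0.37  0.  ] M [-0.02  0.01  0.02] w 1.0031006931553057
shift [ 60.78 -82.52 460.62]
turn [-28.49  -0.03   0.06]
```

Emit:
carry_out --pt "-1 0 -8 46 -4 0 0" --pt "-1 0 -16 92 -9 0 0" --pt "-1 0 -25 140 -14 0 0" --pt "-1 0 -33 185 -19 0 0" --pt "-1 10 -42 235 -24 0 0" --newtons 80

```text
time_s: 0.72
eef_pos: [421.2, 334.0, 221.5]
ee_rot: [0.707, 0.008, 0.707, -0.008]
force: [0.7, 0.3, 0.1]
grip_width: 0.997
```

```bash
python3 -c "
from h import *
plan([606,201,170],RG)"
```

```text
t 0.725 q [ 0.45  0.35  1.48  0.    1.32 -1.1 ] pos [421.18 334.02 221.54] F [0.71 0.26 0.12] M [ 0.02  0.03 -0.02] w 0.996634368014999
shift [  51.63 -128.82  187.74]
turn [-4.3   0.05 -0.03]
```

Emit:
carry_out --pt "-1 10 -30 42 -1 0 0" --pt "-1 20 -60 85 -2 0 0" --pt "-1 30 -90 130 -3 0 0" --pt "-1 42 -115 168 -4 0 0" --pt "-1 51 -128 187 -4.3 0 0"

```text
time_s: 1.35
eef_pos: [604.7, 200.5, 169.0]
ee_rot: [0.706, -0.017, 0.707, 0.017]
force: [0.5, 0.9, 0.2]
grip_width: 1.001
```

```bash
python3 - <<'E'
from h import *
np.set_printoptions(precision=4)
plan([606,201,50],RG)
for l in open('log.jsonl'):
    q,p,T=json.loads(l); print(np.array(q),np.array(p),np.arctan2(p[1],p[0])-q[0],np.hypot(p[0],p[1]), np.hypot(p[0],p[1])*np.sin(np.arctan2(p[1],p[0])-q[0]))
snap('top','top1'); snap('scene','scene1')
t=cv2.imread('pics/top1.png'); s=cv2.imread('pics/scene1.png')
c=lambda im,u,v:cv2.resize(im[v:v+150,u:u+100],None,fx=4,fy=4,interpolation=cv2.INTER_CUBIC)
cv2.imwrite('pics/c2.png',np.hstack([c(t,175,170),c(s,365,200)]))
E
```

```text
t 1.35 q [ 0.1367  0.61    1.2124 -0.0001  1.3205 -1.4817] pos [604.6766 200.5327 168.98  ] F [0.5436 0.8677 0.1691] M [0.0159 0.0189 0.042 ] w 1.0007495673321196
shift [118.9779   0.4262   1.5088]
turn [-0.2714 -0.0793  0.0106]
[ 0.9026  0.3134  1.4983  0.      1.331  -0.2234] [225.7518 473.7419 230.8108] 0.2234839560092572 524.7811553358207 116.30634250189824
[ 0.4524  0.3474  1.4761  0.0001  1.3171 -1.0957] [421.1832 334.0238 221.5351] 0.21811041768559647 537.5566643743545 116.319304192857
[ 0.1367  0.61    1.2124 -0.0001  1.3205 -1.4817] [604.6766 200.5327 168.98  ] 0.1835601336960351 637.0613451270164 116.2834740429214
```

View pics/c2.png

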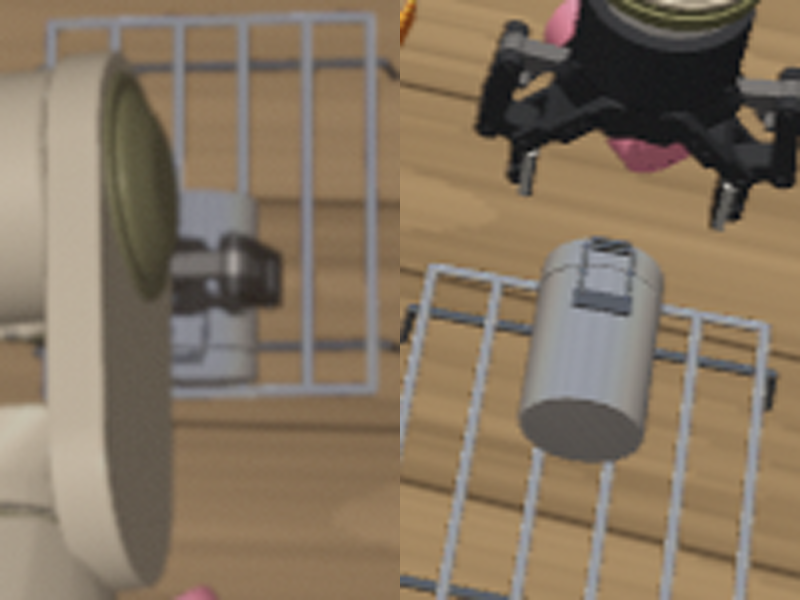

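The crop shows the open fingers straddling the canister: in the top view one finger is just right of the canister's right edge, at about (242,238). The canister is undisturbed, with its catch up. The TCP matches the plan, so I'll descend.

Emit:
carry_out --pt "-1 22 0.4 1.5 0 0 0" --pt "-1 44 0.4 1.5 0 0 0" --pt "-1 66 0.4 1.5 0 0 0" --pt "-1 86 0.4 1.5 0 0 0" --pt "-1 100 0.4 1.5 0 0 0"

```text
time_s: 2.08
eef_pos: [604.1, 203.7, 69.9]
ee_rot: [0.707, -0.018, 0.707, 0.018]
force: [-0.9, -0.6, -0.7]
grip_width: 0.997
```

Emit:
carry_out --pt "-1 8 0 0 0 0 0" --pt "-1 15 0 0 0 0 0" --pt "-1 18 0 0 0 0 0" --pt "-1 18 0 0 0 0 0" --pt "-1 18 0 0 0 0 0"

```text
time_s: 2.7
eef_pos: [605.3, 202.6, 52.7]
ee_rot: [0.707, -0.017, 0.707, 0.017]
force: [-0.2, 0.7, -0.3]
grip_width: 1.006
```

```bash
python3 - <<'E'
from h import *
plan([606,201,50],RG)
E
```

```text
t 2.7 q [ 0.14  0.73  1.32  0.    1.09 -1.48] pos [605.3  202.56  52.71] F [-0.19  0.69 -0.29] M [ 0.   -0.01  0.03] w 1.0060859672874594
shift [ 2.71 -1.59  0.62]
turn [-0.19  0.04 -0.  ]
```

Emit:
carry_out --pt "0.3 1 0 0 0 0 0" --pt "0.6 1 0 0 0 0 0" --pt "1 1 0 0 0 0 0" --pt "1 1 0 0 0 0 0" --pt "1 1 0 0 0 0 0" --newtons 80

```text
time_s: 3.32
eef_pos: [605.5, 201.4, 52.4]
ee_rot: [0.707, -0.018, 0.707, 0.017]
force: [-3.2, -6.7, 7.9]
grip_width: 0.726
```

Emit:
carry_out --pt "1 -5 0 0 0 0 0" --pt "1 -14 0 0 0 0 0" --pt "1 -26 0 0 0 0 0" --pt "1 -38 0 0 0 0 0" --pt "1 -50 0 0 0 0 0"

```text
time_s: 3.95
eef_pos: [605.1, 202.6, 102.3]
ee_rot: [0.707, -0.017, 0.707, 0.017]
force: [0.4, 0.2, -5.0]
grip_width: 0.725
```

```bash
python3 - <<'E'
from h import *
plan([500,150,380],RG)
snap('scene','scene2')
E
```

```text
t 3.95 q [ 0.14  0.67  1.28  0.    1.18 -1.48] pos [605.13 202.62 102.33] F [ 0.39  0.24 -5.03] M [0.01 0.03 0.01] w 0.7251115011730007
shift [-277.72  -47.37 -107.48]
turn [-0.18  0.02 -0.  ]
```

Emit:
carry_out --pt "1 -35 0 0 0 0 0" --pt "1 -75 0 0 0 0 0" --pt "1 -115 -4 -8 0 0 0" --pt "1 -150 -12 -26 0 0 0" --pt "1 -185 -22 -50 0 0 0"

```text
time_s: 4.62
eef_pos: [555.6, 177.9, 287.4]
ee_rot: [0.707, -0.017, 0.707, 0.017]
force: [0.4, -1.1, -5.3]
grip_width: 0.719
```

Emit:
carry_out --pt "1 -30 -8 -18 0 0 0" --pt "1 -60 -16 -38 0 0 0" --pt "1 -80 -22 -52 0 0 0" --pt "1 -90 -25 -57 0 0 0" --pt "1 -90 -25 -57 0 0 0"

```text
time_s: 5.25
eef_pos: [500.6, 150.3, 376.5]
ee_rot: [0.707, -0.017, 0.707, 0.017]
force: [0.3, -0.5, -4.8]
grip_width: 0.726
```

```bash
python3 - <<'E'
from h import *
plan()
R0=lambda a,t:R.from_euler(a,t).as_matrix()
# orientation check q4=0 ; planar fit of H,l2,l3,d etc. with available data
L=[json.loads(l) for l in open('log.jsonl')]
A=[];b=[]
for q,p,T in L:
    q=np.array(q); r=np.sqrt(p[0]**2+p[1]**2-116.3**2)
    s2,c2=np.sin(q[1]),np.cos(q[1]); s3,c3=np.sin(q[1]+q[2]),np.cos(q[1]+q[2])
    # unknown: a1, H-d, l2, l3
    A+= [[1,0,s2,s3],[0,1,c2,c3]]; b+=[r,p[2]]
x,res,rk,sv=np.linalg.lstsq(np.array(A),np.array(b),rcond=None); print(x,res,rk,sv, np.array(A)@x-b)
A=np.array(A)[:,1:]; x=np.linalg.lstsq(A,np.array(b),rcond=None)[0]; print('a1=0',x, A@x-b)
E
```

```text
t 5.25 q [ 0.07  0.25  1.21  0.    1.68 -1.55] pos [500.62 150.31 376.5 ] F [ 0.29 -0.48 -4.79] M [-0.05  0.06  0.02] w 0.725732737908867
[ -1.8  -62.6  407.94 404.37] [113.94] 4 [3.65 3.24 0.34 0.3 ] [ 4.91 -1.82  3.8  -1.67 -2.81  2.09  1.52 -0.28 -0.13  0.73 -7.29  0.95]
a1=0 [-62.61 407.5  402.76] [ 5.01 -1.87  3.89 -1.69 -2.83  2.11  1.6   0.13 -0.1   0.98 -7.2   0.33]
```

Emit:
carry_out --pt "1 16 0 0 6 0 6" --pt "1 32 0 0 12 0 12" --pt "1 48 0 0 18 0 18" --pt "1 64 0 0 24 0 24" --pt "1 80 0 0 30 0 30"

```text
time_s: 5.88
eef_pos: [500.6, 150.2, 294.5]
ee_rot: [0.658, 0.348, 0.668, 0.015]
force: [0.6, -0.3, -4.4]
grip_width: 0.723
```

```bash
python3 - <<'E'
from h import *
plan([500,150,290])
print(rot(ctrl.sense()['ee_rot']))
E
```

```text
t 5.875 q [-0.19  0.18  1.59  0.53  1.38 -1.38] pos [500.65 150.15 294.53] F [ 0.58 -0.25 -4.39] M [-0.55  0.26  0.02] w 0.7231029188551031
shift [ 3.79 -2.57  0.1 ]
[[ 0.11  0.44  0.89]
 [ 0.48  0.76 -0.44]
 [-0.87  0.48 -0.13]]
```

Emit:
carry_out --pt "1 0 0 0 6.5 0 6.5" --pt "1 0 0 0 13 0 13" --pt "1 0 0 0 19.5 0 19.5" --pt "1 0 0 0 26 0 26" --pt "1 0 0 0 32.4 0 32.4"

```text
time_s: 6.5
eef_pos: [500.6, 149.9, 294.9]
ee_rot: [0.506, 0.685, 0.524, 0.011]
force: [0.4, 0.2, -4.3]
grip_width: 0.722
```

```bash
python3 - <<'E'
from h import *
plan([500,100,290])
print(rot(ctrl.sense()['ee_rot']))
E
```

```text
t 6.5 q [-0.4   0.07  1.96  1.13  1.21 -1.31] pos [500.56 149.93 294.95] F [ 0.37  0.17 -4.29] M [-0.81  0.61  0.05] w 0.7220502220376913
shift [-34.11  -6.88  36.14]
[[ 0.45  0.71  0.54]
 [ 0.73  0.06 -0.68]
 [-0.51  0.7  -0.49]]
```

Emit:
carry_out --pt "1 0 0 0 6.5 0 6.5" --pt "1 0 0 0 13 0 13" --pt "1 0 0 0 19.5 0 19.5" --pt "1 0 0 0 26 0 26" --pt "1 0 0 0 32.4 0 32.4"

```text
time_s: 7.12
eef_pos: [500.4, 149.8, 294.7]
ee_rot: [0.274, 0.915, 0.297, 0.005]
force: [1.0, 0.0, -4.4]
grip_width: 0.724
```

```bash
python3 - <<'E'
from h import *
plan([520,0,290])
print(rot(ctrl.sense()['ee_rot']))
E
```

```text
t 7.125 q [-0.38  0.02  2.32  1.91  1.03 -1.36] pos [500.42 149.83 294.66] F [ 0.98  0.04 -4.43] M [-0.52  0.96  0.02] w 0.7235145380821039
shift [-64.87 109.19  82.  ]
[[ 0.82  0.54  0.17]
 [ 0.55 -0.67 -0.5 ]
 [-0.15  0.5  -0.85]]
```

```bash
python3 - <<'E'
from h import *
plan([550,20,280],RF)
E
```

```text
t 7.125 q [-0.38  0.02  2.32  1.91  1.03 -1.36] pos [500.42 149.83 294.66] F [ 0.98  0.04 -4.43] M [-0.52  0.96  0.02] w 0.7235145380821039
shift [-27.7  106.89  85.65]
turn [32.49 -5.58 52.12]
```

Emit:
carry_out --pt "1 -5 18 14 5.2 -0.9 8.3" --pt "1 -10 36 28 10.4 -1.8 16.7" --pt "1 -14 54 42 15.6 -2.7 25" --pt "1 -19 72 57 20.8 -3.6 33.4" --pt "1 -24 90 72 26 -4.5 41.7"

```text
time_s: 7.75
eef_pos: [542.1, 40.2, 282.0]
ee_rot: [0.057, 0.996, -0.062, -0.0]
force: [0.3, 0.2, -3.3]
grip_width: 0.724
```

```bash
python3 - <<'E'
from h import *
plan([553,-50,280],RF)
print(rot(ctrl.sense()['ee_rot']))
E
```

```text
t 7.75 q [-0.16  0.19  2.36  3.1   0.99 -1.66] pos [542.15  40.24 282.02] F [ 0.31  0.24 -3.26] M [ 0.06  1.07 -0.01] w 0.72399159708308
shift [21.98 87.37 12.14]
turn [ 6.45 -0.97 10.42]
[[ 0.99 -0.12 -0.01]
 [-0.12 -0.99 -0.11]
 [ 0.01  0.11 -0.99]]
```

Emit:
carry_out --pt "1 4 18 2 1.6 -0.2 2.6" --pt "1 8 36 5 3.2 -0.5 5.2" --pt "1 13 54 7 4.8 -0.7 7.8" --pt "1 17 71 9 6.4 -1 10.4" --pt "1 22 87 12 6.4 -1 10.4"

```text
time_s: 8.38
eef_pos: [553.8, -49.8, 283.5]
ee_rot: [0.002, 0.989, -0.151, 0.003]
force: [0.3, 0.4, -4.8]
grip_width: 0.722
```

```bash
python3 - <<'E'
from h import *
plan([581,-229,180],RF)
E
```

```text
t 8.375 q [-0.3   0.21  2.32  3.15  0.97 -1.58] pos [553.84 -49.84 283.48] F [ 0.3   0.39 -4.77] M [0.34 1.17 0.05] w 0.721749996832416
shift [ 78.68 162.67 104.37]
turn [ 0.12 -0.4   0.23]
```

Emit:
carry_out --pt "1 12 33 15 0 0 0" --pt "1 28 66 35 0 0 0" --pt "1 45 100 60 0 0 0" --pt "1 62 133 84 0 0 0" --pt "1 74 154 98 0.1 -0.4 0.2"

```text
time_s: 9.0
eef_pos: [578.8, -221.4, 184.8]
ee_rot: [0.0, 0.988, -0.154, -0.001]
force: [0.0, -0.7, -4.2]
grip_width: 0.722
```

Emit:
carry_out --pt "1 4 8 6 0 0 0" --pt "1 4 8 6 0 0 0" --pt "1 4 8 6 0 0 0" --pt "1 4 8 6 0 0 0" --pt "1 4 8 6 0 0 0"

```text
time_s: 9.62
eef_pos: [580.5, -226.7, 180.5]
ee_rot: [0.001, 0.988, -0.152, -0.0]
force: [-1.5, 1.5, -4.8]
grip_width: 0.723
```

```bash
python3 - <<'E'
from h import *
plan([581,-229,180],RF)
t=snap('top','top3'); s=snap('scene','scene3')
t=t[:,:,::-1];s=s[:,:,::-1]
c=lambda im,u,v:cv2.resize(im[v:v+150,u:u+100],None,fx=4,fy=4,interpolation=cv2.INTER_CUBIC)
cv2.imwrite('pics/c3.png',np.hstack([c(t,380,190),c(s,190,120)]))
E
```

```text
t 9.625 q [-0.74  0.59  2.19  2.68  1.24 -1.41] pos [ 580.52 -226.73  180.5 ] F [-1.55  1.46 -4.8 ] M [ 0.38  1.16 -0.04] w 0.7234060215480441
shift [1.14 2.02 0.5 ]
turn [ 0.08 -0.    0.14]
```

View pics/c3.png

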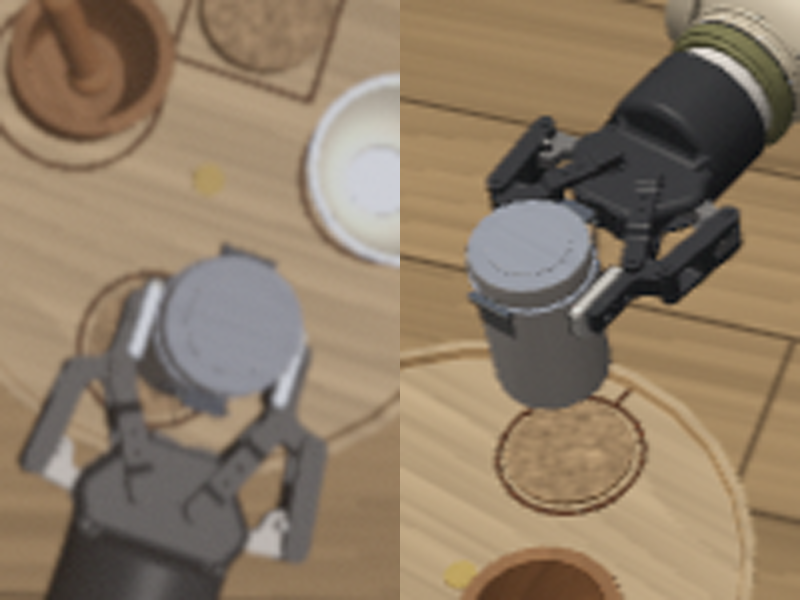

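```bash
python3 - <<'E'
from h import *
def tri(u1,v1,u2,v2):
    o1,d1=ray('top',u1,v1);o2,d2=ray('scene',u2,v2);d1/=np.linalg.norm(d1);d2/=np.linalg.norm(d2)
    s=np.linalg.lstsq(np.c_[d1,-d2],o2-o1,rcond=None)[0];a,b=o1+d1*s[0],o2+d2*s[1];return (a+b)/2,np.linalg.norm(a-b)
t=cv2.imread('pics/top3.png');s=cv2.imread('pics/scene3.png')
out=[]
for im,(u0,v0,w,h) in((t,(415,248,50,50)),(s,(300-94,165,35,32))):
    x=im[v0:v0+h,u0:u0+w].astype(int); m=((x[...,0]-x[...,2]>12)&(x.sum(2)>330)).astype(np.uint8)
    m=cv2.morphologyEx(m,cv2.MORPH_OPEN,np.ones((5,5))); c=max(cv2.findContours(m,0,1)[0],key=cv2.contourArea)
    e=cv2.fitEllipse(cv2.convexHull(c)); print(e, cv2.boundingRect(c)); out+= [e[0][0]+u0,e[0][1]+v0]
print(out); print('auto',tri(*out)); print('hand',tri(438.1,271.5,222,181.5))
for z in(210,215,220): print(z,onz('top',438.1,271.5,z),onz('top',out[0],out[1],z),onz('scene',out[2],out[3],z))
a=onz('top',380+247/4,190+255/4,205);b=onz('top',380+205/4,190+405/4,205);d=a-b;print('catch->hinge yaw',np.degrees(np.arctan2(d[1],d[0])))
# foot in scene: bottom arc lowest crop (548,407)
print('place proj top/scene',proj('top',[561.7,-223,30]),proj('scene',[561.7,-223,30]))
E
```

```text
Traceback (most recent call last):
ValueError: max() iterable argument is empty
```

```bash
python3 - <<'E'
from h import *
def tri(u1,v1,u2,v2):
    o1,d1=ray('top',u1,v1);o2,d2=ray('scene',u2,v2);d1/=np.linalg.norm(d1);d2/=np.linalg.norm(d2)
    s=np.linalg.lstsq(np.c_[d1,-d2],o2-o1,rcond=None)[0];a,b=o1+d1*s[0],o2+d2*s[1];return (a+b)/2,np.linalg.norm(a-b)
print(cv2.imread('pics/top3.png')[271,438],cv2.imread('pics/scene3.png')[181,222])
P,g=tri(438.1,271.5,222,181.5); print('hand',P,g)
for z in(210,215,220): print(z,onz('top',438.1,271.5,z),onz('scene',222,181.5,z))
a=onz('top',380+247/4,190+255/4,205);b=onz('top',380+205/4,190+405/4,205);d=a-b;print('catch->hinge yaw',np.degrees(np.arctan2(d[1],d[0])))
# projected lid outline check at P
for c in('top','scene'):
    q=np.array([proj(c,[P[0]+32*np.cos(x),P[1]+32*np.sin(x),P[2]]) for x in np.linspace(0,6.28,90)]); print(c,q.min(0),q.max(0))
    q=np.array([proj(c,[P[0]+32*np.cos(x),P[1]+32*np.sin(x),P[2]-100]) for x in np.linspace(0,6.28,90)]); print(c,'foot',q.min(0),q.max(0))
E
```

```text
[152 144 143] [168 159 156]
hand [ 562.34 -221.81  207.63] 1.0068022561769128
210 [ 562.3  -221.72  210.  ] [ 564.25 -220.18  210.  ]
215 [ 561.94 -220.45  215.  ] [ 568.29 -217.85  215.  ]
220 [ 561.58 -219.19  220.  ] [ 572.33 -215.52  220.  ]
catch->hinge yaw -15.418035702066161
top [420.19 254.06] [455.47 289.21]
top foot [409.73 259.13] [441.12 290.44]
scene [206.12 170.05] [237.34 193.24]
scene foot [213.59 200.91] [242.81 223.55]
```

The canister is upright with its lid centred at about (438,271) in top and (222,181) in scene. That gives (562,-222), within 1.5 mm of the place, and the ray gap is 1 mm. The catch yaw is -15° against -17.6° for the groove. Lowering now.

Emit:
carry_out --pt "1 0 0.5 10 0 0 0" --pt "1 0 1 20 0 0 0" --pt "1 0 1 30 0 0 0" --pt "1 0 1 38 0 0 0" --pt "1 0 1 42 0 0 0"

```text
time_s: 10.35
eef_pos: [580.1, -228.2, 137.3]
ee_rot: [0.0, 0.988, -0.152, -0.001]
force: [-0.6, 0.1, -4.0]
grip_width: 0.726
```

Emit:
carry_out --pt "1 0 0 2 0 0 0" --pt "1 0 0 2 0 0 0" --pt "1 0 0 2 0 0 0" --pt "1 0 0 2 0 0 0" --pt "1 0 0 2 0 0 0"

```text
time_s: 10.98
eef_pos: [580.1, -228.2, 136.2]
ee_rot: [0.001, 0.988, -0.152, -0.0]
force: [-0.2, -0.1, -4.4]
grip_width: 0.723
```

```bash
python3 - <<'E'
from h import *
plan([580,-228,130],RF)
snap('scene','scene4'); plan()
E
```

```text
t 10.975 q [-0.74  0.72  2.17  2.69  1.34 -1.46] pos [ 580.11 -228.23  136.24] F [-0.23 -0.05 -4.45] M [0.31 1.13 0.04] w 0.723016147491621
shift [-0.17 -0.19  6.24]
turn [0.08 0.02 0.1 ]
t 11.025 q [-0.74  0.72  2.17  2.69  1.34 -1.46] pos [ 580.09 -228.24  136.18] F [ 0.3   0.32 -5.11] M [0.34 1.18 0.02] w 0.7294165576779251
```

View pics/scene4.png

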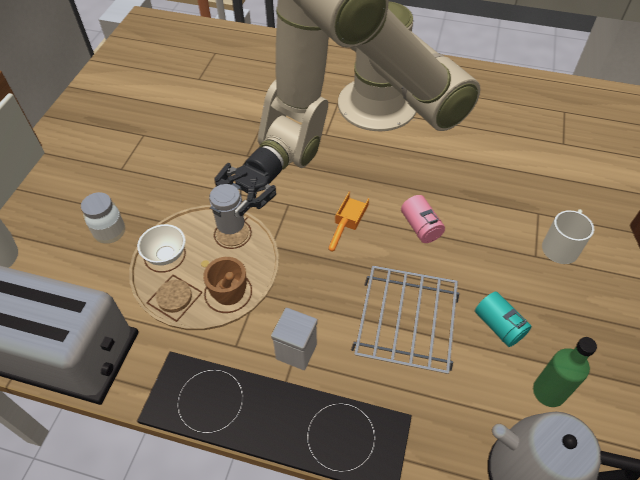

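The view shows the canister above its mat at (228,210) and the wrist well clear of the counter. The tray looks undisturbed. I'll go down slowly from here.

Emit:
carry_out --pt "1 0 0 3 0 0 0" --pt "1 0 0 6 0 0 0" --pt "1 0 0 9 0 0 0" --pt "1 0 0 11 0 0 0" --pt "1 0 0 12 0 0 0"

```text
time_s: 11.65
eef_pos: [580.1, -228.3, 123.9]
ee_rot: [0.001, 0.988, -0.152, -0.0]
force: [0.1, 0.5, -4.2]
grip_width: 0.728
```

Emit:
carry_out --pt "1 0 0 0.6 0 0 0" --pt "1 0 0 1.2 0 0 0" --pt "1 0 0 1.8 0 0 0" --pt "1 0 0 2.4 0 0 0" --pt "1 0 0 2.4 0 0 0"

```text
time_s: 12.28
eef_pos: [580.1, -228.3, 121.7]
ee_rot: [0.001, 0.988, -0.152, -0.0]
force: [-0.4, -0.1, -4.9]
grip_width: 0.722
```

Emit:
carry_out --pt "1 0 0 0.5 0 0 0" --pt "1 0 0 1 0 0 0" --pt "1 0 0 1.5 0 0 0" --pt "1 0 0 2 0 0 0" --pt "1 0 0 2 0 0 0"

```text
time_s: 12.9
eef_pos: [580.1, -228.3, 119.7]
ee_rot: [0.001, 0.988, -0.152, -0.0]
force: [0.3, -1.0, -4.8]
grip_width: 0.725
```

Emit:
carry_out --pt "1 0 0 0.5 0 0 0" --pt "1 0 0 1 0 0 0" --pt "1 0 0 1.5 0 0 0" --pt "1 0 0 1.5 0 0 0" --pt "1 0 0 1.5 0 0 0"

```text
time_s: 13.52
eef_pos: [580.1, -228.3, 118.2]
ee_rot: [0.001, 0.988, -0.152, -0.0]
force: [-0.0, 0.2, -4.4]
grip_width: 0.724
```

Emit:
carry_out --pt "1 0 0 0.5 0 0 0" --pt "1 0 0 1 0 0 0" --pt "1 0 0 1.5 0 0 0" --pt "1 0 0 1.5 0 0 0" --pt "1 0 0 1.5 0 0 0"

```text
time_s: 14.15
eef_pos: [580.1, -228.2, 116.7]
ee_rot: [0.001, 0.988, -0.152, -0.0]
force: [-1.1, -0.7, -5.1]
grip_width: 0.724
```

Emit:
carry_out --pt "1 0 0 0.5 0 0 0" --pt "1 0 0 1 0 0 0" --pt "1 0 0 1.5 0 0 0" --pt "1 0 0 1.5 0 0 0" --pt "1 0 0 1.5 0 0 0"

```text
time_s: 14.78
eef_pos: [580.1, -228.3, 115.2]
ee_rot: [0.001, 0.988, -0.152, -0.0]
force: [0.4, -0.5, -4.9]
grip_width: 0.725
```

Emit:
carry_out --pt "1 0 0 0.5 0 0 0" --pt "1 0 0 1 0 0 0" --pt "1 0 0 1.5 0 0 0" --pt "1 0 0 1.5 0 0 0" --pt "1 0 0 1.5 0 0 0"

```text
time_s: 15.4
eef_pos: [580.1, -228.3, 113.7]
ee_rot: [0.001, 0.988, -0.152, -0.0]
force: [0.2, -0.3, -4.5]
grip_width: 0.723
```

Emit:
carry_out --pt "1 0 0 0.5 0 0 0" --pt "1 0 0 1 0 0 0" --pt "1 0 0 1.5 0 0 0" --pt "1 0 0 1.5 0 0 0" --pt "1 0 0 1.5 0 0 0"

```text
time_s: 16.02
eef_pos: [580.1, -228.3, 112.2]
ee_rot: [0.001, 0.988, -0.152, -0.0]
force: [0.1, -0.2, -4.6]
grip_width: 0.723
```

Emit:
carry_out --pt "1 0 0 0.5 0 0 0" --pt "1 0 0 1 0 0 0" --pt "1 0 0 1.5 0 0 0" --pt "1 0 0 2 0 0 0" --pt "1 0 0 2 0 0 0"

```text
time_s: 16.65
eef_pos: [580.1, -228.2, 110.1]
ee_rot: [0.001, 0.988, -0.152, -0.0]
force: [-0.6, 0.9, -4.8]
grip_width: 0.722
```

Emit:
carry_out --pt "1 0 0 0.4 0 0 0" --pt "1 0 0 0.8 0 0 0" --pt "1 0 0 1.2 0 0 0" --pt "1 0 0 1.5 0 0 0" --pt "1 0 0 1.5 0 0 0"

```text
time_s: 17.27
eef_pos: [580.1, -228.3, 108.7]
ee_rot: [0.001, 0.988, -0.152, -0.0]
force: [-0.4, -0.8, -4.1]
grip_width: 0.721
```

Emit:
carry_out --pt "1 0 0 0.3 0 0 0" --pt "1 0 0 0.6 0 0 0" --pt "1 0 0 0.9 0 0 0" --pt "1 0 0 1.2 0 0 0" --pt "1 0 0 1.2 0 0 0"

```text
time_s: 17.9
eef_pos: [580.1, -228.3, 107.5]
ee_rot: [0.001, 0.988, -0.152, -0.0]
force: [-1.1, -0.1, -4.7]
grip_width: 0.725
```

Emit:
carry_out --pt "1 0 0 0.3 0 0 0" --pt "1 0 0 0.6 0 0 0" --pt "1 0 0 0.9 0 0 0" --pt "1 0 0 1.2 0 0 0" --pt "1 0 0 1.2 0 0 0"

```text
time_s: 18.52
eef_pos: [580.1, -228.3, 106.3]
ee_rot: [0.001, 0.988, -0.152, -0.0]
force: [0.0, -0.1, -4.8]
grip_width: 0.722
```

Emit:
carry_out --pt "1 0 0 0.3 0 0 0" --pt "1 0 0 0.6 0 0 0" --pt "1 0 0 0.9 0 0 0" --pt "1 0 0 1.2 0 0 0" --pt "1 0 0 1.2 0 0 0"

```text
time_s: 19.15
eef_pos: [580.1, -228.3, 105.1]
ee_rot: [0.001, 0.988, -0.152, -0.0]
force: [-0.5, -0.9, -5.2]
grip_width: 0.723
```

Emit:
carry_out --pt "1 0 0 0.3 0 0 0" --pt "1 0 0 0.6 0 0 0" --pt "1 0 0 0.9 0 0 0" --pt "1 0 0 1.2 0 0 0" --pt "1 0 0 1.2 0 0 0"

```text
time_s: 19.77
eef_pos: [580.1, -228.3, 103.9]
ee_rot: [0.001, 0.988, -0.152, -0.0]
force: [0.2, -0.4, -4.1]
grip_width: 0.722
```

Emit:
carry_out --pt "1 0 0 0.3 0 0 0" --pt "1 0 0 0.6 0 0 0" --pt "1 0 0 0.9 0 0 0" --pt "1 0 0 1.2 0 0 0" --pt "1 0 0 1.2 0 0 0"

```text
time_s: 20.4
eef_pos: [580.1, -228.3, 102.7]
ee_rot: [0.001, 0.988, -0.152, -0.0]
force: [-0.4, 0.2, -4.7]
grip_width: 0.723
```

Emit:
carry_out --pt "1 0 0 0.3 0 0 0" --pt "1 0 0 0.6 0 0 0" --pt "1 0 0 0.9 0 0 0" --pt "1 0 0 1.2 0 0 0" --pt "1 0 0 1.2 0 0 0"

```text
time_s: 21.02
eef_pos: [580.1, -228.3, 101.5]
ee_rot: [0.001, 0.988, -0.152, -0.0]
force: [-0.4, 1.0, -4.1]
grip_width: 0.72
```

Emit:
carry_out --pt "1 0 0 0.3 0 0 0" --pt "1 0 0 0.6 0 0 0" --pt "1 0 0 0.9 0 0 0" --pt "1 0 0 1.2 0 0 0" --pt "1 0 0 1.2 0 0 0"

```text
time_s: 21.65
eef_pos: [580.2, -228.3, 100.9]
ee_rot: [0.001, 0.988, -0.152, 0.0]
force: [-1.6, 1.2, 2.1]
grip_width: 0.722
```

Contact: Fz rose from about -4.6 to +2.1 N, so the tray carries about 6.7 N more than its load. I'll ease the command up slightly, soften the grip and check before letting go.

Emit:
carry_out --pt "1 0 0 -0.1 0 0 0" --pt "1 0 0 -0.2 0 0 0" --pt "1 0 0 -0.3 0 0 0" --pt "1 0 0 -0.3 0 0 0" --pt "1 0 0 -0.3 0 0 0" --newtons 20

```text
time_s: 22.28
eef_pos: [580.1, -228.3, 100.8]
ee_rot: [0.001, 0.988, -0.152, -0.0]
force: [-2.1, 0.2, 2.9]
grip_width: 0.725
```

```bash
python3 - <<'E'
from h import *
plan(None,RF)
t=snap('top','top5'); s=snap('scene','scene5'); plan()
t=t[:,:,::-1];s=s[:,:,::-1]
c=lambda im,u,v:cv2.resize(im[v:v+150,u:u+100],None,fx=4,fy=4,interpolation=cv2.INTER_CUBIC)
cv2.imwrite('pics/c5.png',np.hstack([c(t,380,190),c(s,190,150)]))
E
```

```text
t 22.275 q [-0.74  0.82  2.15  2.7   1.42 -1.5 ] pos [ 580.11 -228.34  100.81] F [-2.15  0.24  2.85] M [0.21 0.01 0.1 ] w 0.7251624563706494
turn [ 0.07 -0.01  0.1 ]
t 22.375 q [-0.74  0.82  2.15  2.7   1.42 -1.5 ] pos [ 580.12 -228.34  100.84] F [-0.87  1.2   3.63] M [ 0.21 -0.03  0.07] w 0.720773280894391
```

View pics/c5.png

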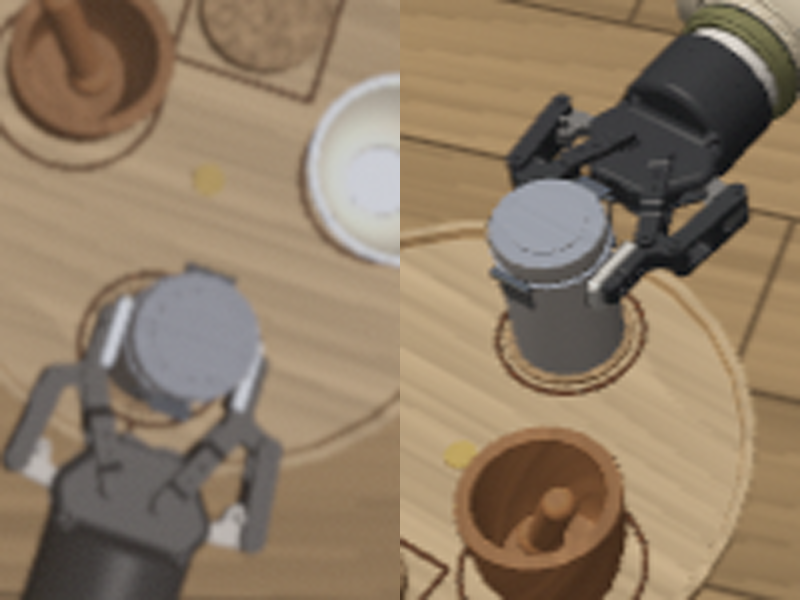

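```bash
python3 - <<'E'
from h import *
for z in (134,144): print(z,onz('top',429,274.6,z))
for X in ([561.7,-223],[558,-223],[561.7,-219]):
  for z in(34,44):
    q=np.array([proj('scene',[X[0]+32*np.cos(x),X[1]+32*np.sin(x),z]) for x in np.linspace(0,6.28,90)]);l=np.array([proj('scene',[X[0]+32*np.cos(x),X[1]+32*np.sin(x),z+100]) for x in np.linspace(0,6.28,90)])
    print(X,z,'foot',q.min(0),q.max(0),'lid',l.min(0),l.max(0))
print('meas foot u',190+112/4,190+227/4,'vmax',150+374/4,' lid u',190+88/4,190+210/4,'v',150+179/4,150+268/4)
g=[onz('top',380+a/4,190+b/4,30) for a,b in[(78,335),(209,168)]];print('groove left edge',g[0],'dot',g[1])
a=onz('top',380+212/4,190+273/4,124);b=onz('top',380+172/4,190+408/4,124);d=a-b;print('yaw',np.degrees(np.arctan2(d[1],d[0])))
E
```

```text
134 [ 561.11 -222.97  134.  ]
144 [ 560.46 -220.64  144.  ]
[561.7, -223] 34 foot [218.13 220.95] [246.02 243.15] lid [211.31 192.83] [241.02 215.6 ]
[561.7, -223] 44 foot [217.48 218.29] [245.55 240.55] lid [210.58 189.82] [240.49 212.65]
[558, -223] 34 foot [218.72 219.75] [246.56 241.88] lid [211.95 191.6 ] [241.61 214.29]
[558, -223] 44 foot [218.08 217.09] [246.09 239.27] lid [211.23 188.59] [241.08 211.33]
[561.7, -219] 34 foot [219.75 221.31] [247.66 243.52] lid [213.04 193.19] [242.76 215.99]
[561.7, -219] 44 foot [219.12 218.65] [247.19 240.92] lid [212.32 190.18] [242.24 213.03]
meas foot u 218.0 246.75 vmax 243.5  lid u 212.0 242.5 v 194.75 217.0
groove left edge [ 567.85 -181.85   30.  ] dot [ 663.55 -254.18   30.  ]
yaw -16.170956668221258
```

The foot outline fits the place centre at z 34, so this is the 4 mm mat. The lid is directly above at (561,-223), and the catch yaw is -16°. I'll release and back out along the groove.

Emit:
carry_out --pt "-0.5 0 0 0 0 0 0" --pt "-0.6 0 0 0 0 0 0" --pt "-0.8 0 0 0 0 0 0" --pt "-1 0 0 0 0 0 0" --pt "-1 0 0 0 0 0 0"

```text
time_s: 23.0
eef_pos: [580.1, -228.3, 100.6]
ee_rot: [0.001, 0.988, -0.152, -0.0]
force: [-1.1, -0.2, 0.0]
grip_width: 1.005
```

```bash
python3 - <<'E'
from h import *
plan(None,RF)
t=snap('top','top6'); s=snap('scene','scene6'); plan()
t=t[:,:,::-1];s=s[:,:,::-1]
c=lambda im,u,v:cv2.resize(im[v:v+150,u:u+100],None,fx=4,fy=4,interpolation=cv2.INTER_CUBIC)
cv2.imwrite('pics/c6.png',np.hstack([c(t,380,190),c(s,190,150)]))
E
```

```text
t 23.0 q [-0.74  0.82  2.15  2.7   1.42 -1.5 ] pos [ 580.06 -228.26  100.56] F [-1.14 -0.19  0.04] M [ 0.13  0.43 -0.06] w 1.0046002172433073
turn [0.07 0.03 0.1 ]
t 23.1 q [-0.74  0.82  2.15  2.7   1.42 -1.5 ] pos [ 580.07 -228.31  100.58] F [-0.68  0.61 -0.19] M [ 0.15  0.41 -0.04] w 0.9966898509277108
```

View pics/c6.png

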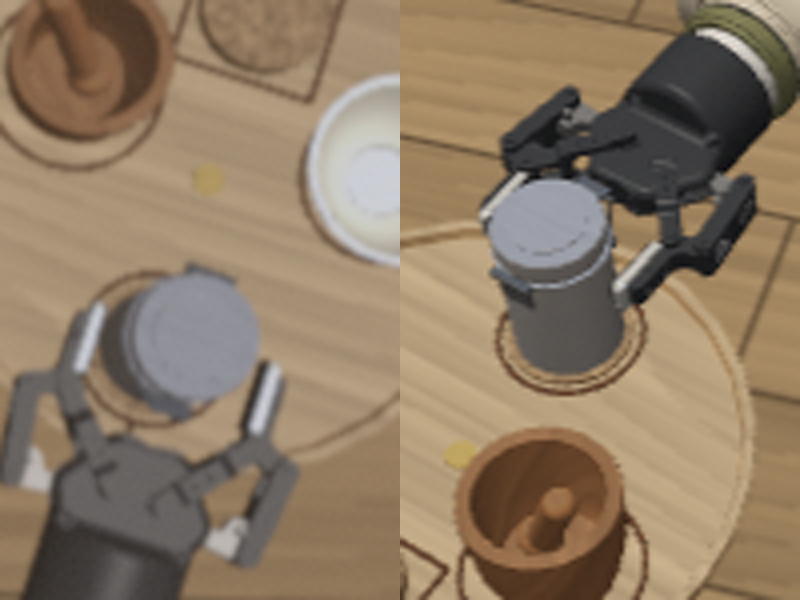

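Both pads are clear on each side and the canister hasn't moved (lid at about (429,274) in top). Retreating straight outwards.

Emit:
carry_out --pt "-1 -8 0 0 0 0 0" --pt "-1 -20 0 0 0 0 0" --pt "-1 -32 0 0 0 0 0" --pt "-1 -44 0 0 0 0 0" --pt "-1 -55 0 0 0 0 0"

```text
time_s: 23.72
eef_pos: [526.8, -211.6, 100.6]
ee_rot: [0.001, 0.988, -0.152, -0.0]
force: [-1.1, 0.4, 0.4]
grip_width: 0.998
```

```bash
python3 - <<'E'
from h import *
plan([490,-200,101],RF)
E
```

```text
t 23.725 q [-0.82  0.83  2.3   2.62  1.55 -1.56] pos [ 526.78 -211.56  100.62] F [-1.06  0.42  0.43] M [0.1  0.49 0.  ] w 0.9978870340243103
shift [-38.55   0.05  -0.36]
turn [0.06 0.04 0.09]
```

Emit:
carry_out --pt "-1 -10 0 0 0 0 0" --pt "-1 -20 0 0 0 0 0" --pt "-1 -30 0 -4 0 0 0" --pt "-1 -36 0 -16 0 0 0" --pt "-1 -40 0 -30 0 0 0"

```text
time_s: 24.35
eef_pos: [488.9, -199.5, 130.9]
ee_rot: [0.0, 0.988, -0.152, -0.001]
force: [0.3, 0.7, -0.7]
grip_width: 0.999
```

Emit:
carry_out --pt "-1 0 0 -12 0 0 0" --pt "-1 0 0 -24 0 0 0" --pt "-1 0 0 -30 0 0 0" --pt "-1 0 0 -30 0 0 0" --pt "-1 0 0 -30 0 0 0"

```text
time_s: 24.98
eef_pos: [489.4, -199.6, 160.3]
ee_rot: [0.0, 0.988, -0.152, -0.0]
force: [-0.6, -0.2, -0.4]
grip_width: 0.999
```

```bash
python3 - <<'E'
from h import *
plan()
t=snap('top','top7'); s=snap('scene','scene7')
t=t[:,:,::-1];s=s[:,:,::-1]
c=lambda im,u,v:cv2.resize(im[v:v+150,u:u+133],None,fx=3,fy=3,interpolation=cv2.INTER_CUBIC)
cv2.imwrite('pics/c7.png',np.hstack([c(t,370,160),c(s,160,170)]))
E
```

```text
t 24.975 q [-0.9   0.61  2.44  2.55  1.5  -1.52] pos [ 489.45 -199.63  160.34] F [-0.62 -0.24 -0.42] M [0.13 0.47 0.  ] w 0.9990648216064414
```

View pics/c7.png

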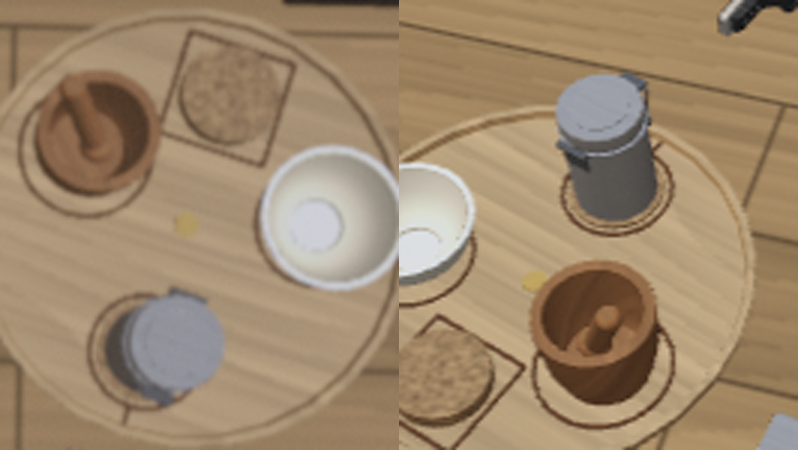

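The canister stands upright and centred in its groove, catch along the straight groove, whose end is at about (412,301), as at the start. The gripper is well clear. Handing in.

```bash
python3 -c "
from h import *
a=cv2.imread('pics/top0.png').astype(float);b=cv2.imread('pics/top7.png').astype(float)
d=abs(a-b).mean(2)
for n,(u,v,w,h) in dict(mortar=(378,180,46,50),bowl=(458,208,48,48),sqmat=(425,168,42,44),tin=(300,145,40,45),scoop=(290,285,32,80)).items(): print(n,d[v:v+h,u:u+w].mean())
print(order.finish_job())"
```

```text
mortar 1.877391304347826
bowl 2.0710358796296298
sqmat 1.9733044733044736
tin 1.9011111111111112
scoop 1.86875
the job is handed in; nothing more can be done
None
```

I stood the canister upright on its own mat on the lazy susan, let go, backed out along the straight groove and handed the job in at about 25 s. Handing in gave no verdict.

- **Placing:** I felt contact at 4 mm mat height: the force on the tool rose from about -4.6 N to between +2 and +3.6 N. The tray therefore took roughly 7 to 8 N from the canister, well under the limit. I eased the arm up 0.3 mm and softened the grip before opening.
- **Position:** Just before release, the foot outline fitted the place centre at z 34 mm to within 1 px, and the lid centre was within about 1 mm of the place. The catch pointed about 1.5° off the groove.
- **After release:** By eye in the later pictures, the canister did not move and the straight groove's end stayed within 1 px of its start.
- **Other things:** The mortar, bowl, scoop and tin match the first picture within image noise. The gripper ended well clear of everything.
- **Disagreement:** The camera put the foot about 72 mm below the gripper tip, but contact showed about 67 mm. I relied on the contact.

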